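# Push the drill-bit rack through the sprung gate

### The arm

A 6-joint arm with a two-finger parallel gripper is mounted at the origin on the work surface. World frame = base frame: x ahead of the robot, y to its left, z up, the work surface at z = 0. Lengths are in mm, angles in rad, forces in N, time in s.
With the tool pointing down it reaches from about 375 to 900 mm from the base axis. Payload 3.1 kg.
Tool frame: the origin (TCP) lies on the mounting face of the last link; the fingertips stand 173 mm ahead of it and the grasp point (between the pads) lies 155 mm ahead of it; z points along the fingers, y is the line along which they close (so a half turn about z gives the same grasp; the last joint's range is limited). The gripper opens to 85 mm and grips with 20 to 120 N. Pads are 22 mm wide; open, the fingers measure 114 mm over their backs; the gripper's body (76 mm by 85 mm) begins 54 mm behind the grasp point. The pads swing forward as they close: fully open they stand 13 mm farther back than shut.
Start: joints at [-1.282, 0.527, 1.433, -0, 1.181, -0.178], TCP at [281.845, -557.818, 404.71] pointing down, gripper open.
Joint ranges: [-3.08, 3.08], [-0.75, 2.2], [0.22, 2.44], [-1.43, 4.57], [0, 2.65], [-2.85, 2.85]. Speed limits (rad/s): [2.79, 2.79, 3.14, 3.14, 3.14, 3.14].

### API

Orientations are given as [roll, pitch, yaw] about the fixed x, y, z axes, in that order (R = Rz(yaw) Ry(pitch) Rx(roll)).
In Python, from rig import status, get_image, workorder gives the robot as it stands.
- The arm moves only by the tool drive_tool, never from a script. Its argument "plan" is one flat list of numbers, 7 for each row, row after row: the finger opening in m, from 0 to 0.0854, then the shift along the tool's x, y, z in m, then the turn, a rotation vector about the tool's x, y, z in degrees. A call has 1 to 20 rows; each row shifts and turns the commanded pose from where the row before left it, along the tool's axes as they then stand; what a row does not reach is not made up. A row lasts 1/8 s, in which the tool goes at most 62.5 mm and 10.7 degrees, less where a joint would pass 70% of its speed; a pose out of reach is approached as far as the arm can. A call with a gripper value outside its range is refused whole. The fingers move at their own pace and stop on an object; "grip_force" is the grip in N (left out, the last holds). Time passes only in rows, so rows that do not move let the fingers close. It gives the time, the measured TCP pose, the force, the opening and the grip force at its end, in the units of the state.
- status.observe(): the state, without advancing time (a new reading comes with each control period).
- get_image(name): name is "scene" or "top"; returns a dict with "pixels" (384x512x3 uint8, red, green, blue), "depth" (384x512 float32, mm along the optical axis (not along the pixel's ray), 0 where there is no reading), "K" (3x3 intrinsics, pixels), "cam_to_world" (4x4, takes a point from camera to world coordinates). Camera axes: x right, y down, z forward; pixel columns grow to the right and rows downward; lengths in mm; the calibration is good to about 2 mm. A picture is of the moment at which its call begins.
- workorder.job_done(): hands the job in; it is judged then, once.
The state is a dict: "time": time; "qpos": joint angles; "dq": joint speeds; "joint_torque": joint torques, N m; "ee_pos": TCP position; "ee_rot": TCP orientation; "ft_force": force on the tool from outside, world axes, zero at the start; "moment": the same for the moment, N m; "finger_gap": opening from 0.0 (shut) to 1.0 (fully open); "finger_force": force on a finger pad.
Only numpy, scipy, OpenCV 4.12 (cv2) and the standard library are available. Lean on these libraries where they do the work, as an engineer would, in place of code of your own. Each camera call takes 0.05 s, during which the arm holds its last target. There are 200 camera calls.

### The job

With one fingertip press down the long steel bar beside the chute so that its gate swings up, and keep it held up while another finger pushes the drill-bit rack along the chute under the open gate, until the whole rack is past the gate; only then let the bar up, so that the gate closes behind the rack. Push the rack only, never grip or lift it, do not let the gate down on it on the way, and leave the other things on the bench alone.

Things in the scene. Friction and masses are not known exactly. Their poses are not given: they have to be found in the camera images.
- chute: Straight open chute fixed on the bench, teal floor, black walls. Origin on the bench top, mid-chute, in the gate's plane; +x the way the rack is pushed, +y the press-bar side, z up. Walls 66 mm apart, 4 mm thick, tops at z = 29 mm, x = -190 to 120 mm, flared at the open entry. Floor top at z = 4 mm. Black hinge brackets 38 mm tall at x = -207 and +61 mm, y = 38 to 58 mm.
- end_stop (a point): Middle of the black end stop's inner face (chute x = 114 mm, z = 24 mm). Between gate and stop there is room for the 84 mm rack and 27 mm more: at the stop the rack's origin is at chute x = 72 mm; its whole length is past the gate from 45 mm on.
- rack: Loose black block in the chute before the gate, 84 mm long (x), 60 wide (y), 32 tall, 0.25 to 0.5 kg, with drill bits standing in it at y = -18 and 0 mm. Origin: centre of the underside; +x is the leading end, +y the press-bar side. Bits in the rear half (x = -8, -28 mm) end 52 mm or less above the underside, in the front half (x = 12, 30) 76 mm or less.
- rack_rear (a point): Centre of the rack's flat rear face, the face to push: 42 mm behind the rack's origin, 16 mm above its underside; the face is 60 mm wide, 32 mm tall.
- gate (a joint): Gate angle, rad: 0 = sprung shut, 1.2 = its stop. Turns about a shaft parallel to chute x at chute y = 46 mm, z = 30 mm. Pressing the bar down swings the blade up in its own plane, over the wall. At 0.75 the blade's lower edge is level with the rack's top: hold it at 0.85 to 1.15 while the rack is under it. Let go, it springs shut.
- blade (a point): Centre of the gate's steel blade, 5 mm thick, in the plane chute x = 0. Shut, it hangs in the chute from y = 12 to 22 mm, z = 16 to 38 mm, on an arm over the +y wall: the rack cannot pass and cannot push it open. Open, it stands above that wall, its top at z = 66 mm at most, so it passes between two fingers that straddle the wall.
- bar_mid (a point): Middle of the gate's press bar, on its axis (chute x = -73 mm): round steel bar, 12 mm thick, 256 mm long, parallel to the chute from x = -201 to 55 mm, held by a thin arm at each end. Gate shut: y = 78 mm, bar top at z = 53 mm; at 0.8: y = 80, top 25; at 0.95: y = 78, top 20; at 1.2: y = 73, top 13. About 1 N starts it, 3 to 4 N hold it; a fingertip slides along it.
- tape: Bystander: red and black tape measure, 62 x 36 x 50 mm, origin at the centre of its underside; stands on the bench on the chute's -y side.
- battery: Bystander: teal and black tool battery, 115 x 75 x 58 mm, origin at the centre of its underside; beyond the press bar, on the chute's +y side.
- stepdrill: Bystander: brass-coloured step drill standing on its wide end, 32 mm in diameter, 60 mm tall, origin at the centre of its underside; on the chute's -y side.
Things that resemble listed ones, but are neither listed nor needed, are in the scene too. What is shaped like the rack but orange or purple is not meant.

How it is judged (in metres and radians):
On the way, in this order (a step that is already met when the one before it is completed fails the run):
1. a finger holds the gate open (0.78 or more) while the rack is still before it (value of joint gate above 0.78 rad and contact force between the fingers and gate above 0.3 N and x of rack in the frame of chute below -0.038 m), for 0.2 s.
2. the rack is half-way under the gate, which a finger holds open (value of joint gate above 0.78 rad and contact force between the fingers and gate above 0.3 N and x of rack in the frame of chute between -0.02 and 0.025 m), for 0.1 s.
3. the whole rack is past the gate, which a finger still holds open (value of joint gate above 0.78 rad and contact force between the fingers and gate above 0.3 N and x of rack in the frame of chute above 0.045 m), for 0.1 s.
At the end, for the whole second after the job is handed in: The rack stands flat on the chute's floor, at rest, wholly past the gate (its origin 45 to 80 mm beyond the gate's plane), and the gate is shut behind it (under 0.06 rad) (x of rack in the frame of chute between 0.045 and 0.08 m and z of rack in the frame of chute below 0.008 m and angle between rack's own z axis and vertical below 0.08 rad and value of joint gate below 0.06 rad and linear speed of rack below 0.01 m/s); the robot touches nothing.
It fails at once if the gate is let down on the rack (under 0.74 rad) while the rack is under it (value of joint gate below 0.74 rad and x of rack in the frame of chute between -0.035 and 0.04 m).
It fails at once if the rack is lifted (12 mm or more off the chute's floor) or tipped (z of rack in the frame of chute above 0.016 m or angle between rack's own z axis and vertical above 0.2 rad).
It fails at once if a bystander is moved by 20 mm or more (distance of any of tape, battery, stepdrill from where it was at the start of the episode above 0.02 m).
It also fails if it takes over 45 s, if anything falls off the work surface, if the arm or the gripper's body presses on something with over 40 N, if the wrist force passes 120 N, or if a joint passes its speed limit or range.

## Working session

There is one attempt and no reset: what is moved stays moved. The work goes in short steps, Python scripts to look and compute and a tool call to move; the robot and the scene stay as the last step left them, time stands still between calls to the robot, and variables do not carry over. Pictures are saved under pics/ and viewed, at most 10 in all, crops included, and the job is handed in when it is done.

Besides the shell and the picture viewer there is one more tool, called after ">>>" as name(argument=value, ...), one argument or row to a line, values as JSON. drive_tool: Moves the arm, as the interface text tells. Its arguments: {"type":"object","properties":{"plan":{"type":"array"},"grip_force":{"type":"number"}},"required":["plan"]}

```bash
mkdir -p pics
python3 - <<'E'
from rig import status,get_image
import cv2,numpy as np
print(status.observe())
for n in("scene","top"):
    d=get_image(n); np.savez(f"{n}0.npz",**d); cv2.imwrite(f"pics/{n}0.png",d["pixels"][:,:,::-1]); print(d["K"],d["cam_to_world"])
E
ls
```

```text
{'time': 0.0, 'qpos': array([-1.28149961e+00,  5.28486143e-01,  1.43391726e+00, -4.11645023e-05,
        1.18139707e+00, -1.78484383e-01]), 'dq': array([-0.00256464, -0.0005923 , -0.00154805,  0.00107934,  0.00012881,
       -0.00058544]), 'joint_torque': array([-4.74158260e-04, -4.42353129e+01, -1.78028351e+01, -1.47902065e-04,
        8.54156184e-03,  5.44845832e-06]), 'ee_pos': array([ 281.74655204, -557.50203886,  403.71616973]), 'ee_rot': array([-3.13941315e+00, -3.54529252e-04,  4.67796380e-01]), 'ft_force': array([ 0.23123276,  0.10911214, -0.18429931]), 'moment': array([-0.04198278,  0.0026534 ,  0.00250934]), 'finger_force': 0.0, 'finger_gap': 0.9993706976912157}
[[492.98528659   0.         264.4461229 ]
 [  0.         492.98528659 184.89626613]
 [  0.           0.           1.        ]] [[-8.15305491e-01  4.49277301e-01 -3.65276421e-01  8.71533020e+02]
 [ 5.78855011e-01  6.16858726e-01 -5.33303093e-01  5.66317494e+02]
 [-1.42770263e-02 -6.46247026e-01 -7.62994723e-01  7.81426536e+02]
 [ 0.00000000e+00  0.00000000e+00  0.00000000e+00  1.00000000e+00]]
[[438.89831506   0.         264.56801663]
 [  0.         438.89831506 191.65176785]
 [  0.           0.           1.        ]] [[-1.09589672e-02 -9.94008326e-01  1.08753619e-01  4.25400254e+02]
 [-9.99563770e-01  7.90685436e-03 -2.84561333e-02  8.50079867e+01]
 [ 2.74257344e-02 -1.09018027e-01 -9.93661360e-01  1.05944387e+03]
 [ 0.00000000e+00  0.00000000e+00  0.00000000e+00  1.00000000e+00]]
pics
scene0.npz
top0.npz
```

View pics/scene0.png

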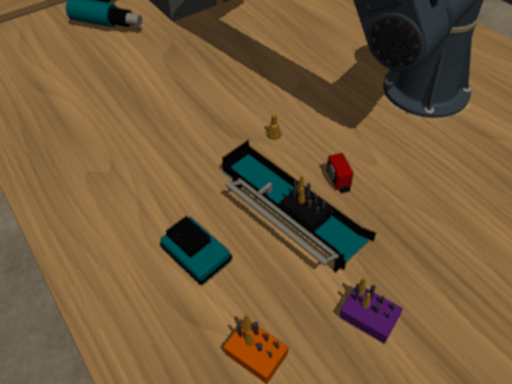

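View pics/top0.png

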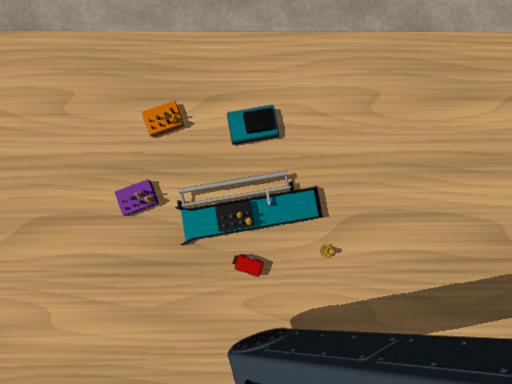

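```bash
cat > h.py <<'E'
import numpy as np,cv2
def pts(d):
    z=d["depth"].astype(float); v,u=np.mgrid[:384,:512]; K=d["K"]
    P=np.stack([(u-K[0,2])/K[0,0]*z,(v-K[1,2])/K[1,1]*z,z,np.ones_like(z)],-1)
    W=(P@d["cam_to_world"].T)[...,:3]; W[z==0]=np.nan; return W
E
python3 - <<'E'
from h import *
for n,(a,b,c,e) in dict(top=(165,160,335,255),scene=(210,130,385,275)).items():
    d=dict(np.load(n+"0.npz")); W=pts(d); p=d["pixels"]
    if n=="top": cv2.imwrite("pics/ctop.png",cv2.resize(p[b:e,a:c,::-1],None,fx=4.5,fy=4.5,interpolation=cv2.INTER_CUBIC))
    hsv=cv2.cvtColor(p,cv2.COLOR_RGB2HSV); m=np.zeros(p.shape[:2],bool); m[b:e,a:c]=1
    teal=m&(hsv[...,0]>80)&(hsv[...,0]<100)&(hsv[...,1]>120)&(hsv[...,2]>60)
    q=W[teal]; r=cv2.minAreaRect(q[:,:2].astype(np.float32)); print(n,"teal",len(q),np.nanmedian(q[:,2]),r, cv2.boxPoints(r).round(0).tolist())
    grey=m&(hsv[...,1]<60)&(hsv[...,2]>90)&(W[...,2]>42)&(W[...,2]<62)
    q=W[grey]; r=cv2.minAreaRect(q[:,:2].astype(np.float32)); print("grey",len(q),np.percentile(q[:,2],[5,50,95]),r,cv2.boxPoints(r).round(0).tolist())
    blk=m&(p.max(-1)<60)
    for lo,hi in((20,32),(32,40)):
        q=W[blk&(W[...,2]>lo)&(W[...,2]<hi)]; r=cv2.minAreaRect(q[:,:2].astype(np.float32)); print("blk",lo,len(q),np.median(q[:,2]),r,cv2.boxPoints(r).round(0).tolist())
E
```

```text
top teal 2674 4.274402551870935 ((487.37945556640625, 90.89044189453125), (73.87895202636719, 322.81182861328125), 9.074507713317871) [[425.0, 244.0], [476.0, -74.0], [549.0, -63.0], [498.0, 256.0]]
grey 515 [47.70247741 52.08723399 55.50694566] ((546.2349853515625, 126.48394012451172), (39.2943000793457, 253.52865600585938), 8.995416641235352) [[507.0, 249.0], [547.0, -2.0], [585.0, 4.0], [546.0, 255.0]]
blk 20 444 28.889529290376345 ((491.614013671875, 94.29669952392578), (97.51084899902344, 328.78253173828125), 9.091527938842773) [[417.0, 249.0], [469.0, -76.0], [566.0, -60.0], [514.0, 264.0]]
blk 32 839 36.2542493307966 ((497.8912353515625, 93.46536254882812), (93.41445922851562, 332.4614562988281), 9.197632789611816) [[425.0, 250.0], [478.0, -78.0], [571.0, -63.0], [517.0, 265.0]]
scene teal 2483 5.21986685018436 ((497.9224853515625, 133.5412139892578), (309.20855712890625, 265.3360595703125), 43.76444625854492) [[295.0, 122.0], [478.0, -69.0], [701.0, 145.0], [518.0, 336.0]]
grey 667 [48.72053246 52.45529863 55.08462712] ((551.294189453125, 133.22410583496094), (22.988895416259766, 252.83457946777344), 9.024787902832031) [[520.0, 256.0], [560.0, 7.0], [582.0, 10.0], [543.0, 260.0]]
blk 20 1243 27.275096478439878 ((492.0401306152344, 110.58493041992188), (311.05450439453125, 296.2857666015625), 53.08836364746094) [[280.0, 75.0], [517.0, -103.0], [704.0, 146.0], [467.0, 324.0]]
blk 32 1112 36.7028709505297 ((494.4088134765625, 106.24418640136719), (307.7110595703125, 281.6311340332031), 53.031986236572266) [[289.0, 68.0], [514.0, -101.0], [699.0, 144.0], [474.0, 314.0]]
```

View pics/ctop.png

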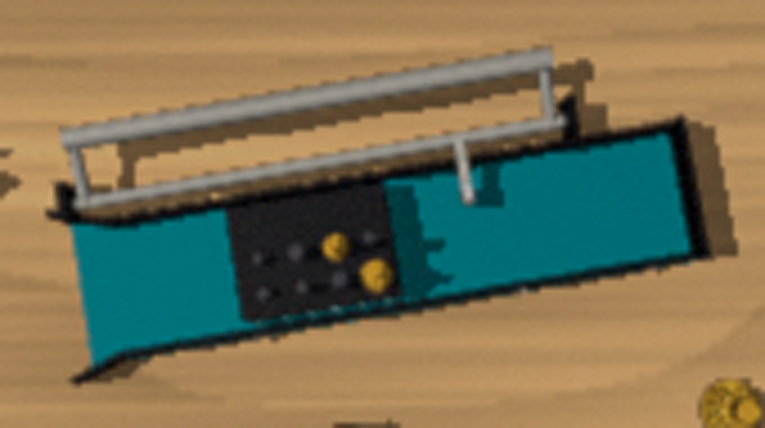

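```bash
cat >> h.py <<'E'
YAW=np.deg2rad(-80.95); O=np.array([494.5,44.0])
ex=np.array([np.cos(YAW),np.sin(YAW)]); ey=np.array([-ex[1],ex[0]])
def ch(W): r=W[...,:2]-O; return np.stack([r@ex,r@ey,W[...,2]],-1)
E
python3 - <<'E'
from h import *
pc=lambda a:np.percentile(a,[1,5,50,95,99]).round(1)
for n in("top","scene"):
    d=dict(np.load(n+"0.npz")); C=ch(pts(d)); p=d["pixels"].astype(int); X,Y,Z=C[...,0],C[...,1],C[...,2]
    hsv=cv2.cvtColor(d["pixels"],cv2.COLOR_RGB2HSV)
    box=(abs(X+40)<190)
    bar=box&(Y>66)&(Y<92)&(Z>44)&(Z<60); print(n,"bar",bar.sum(),"x",pc(X[bar]),"y",pc(Y[bar]),"z",pc(Z[bar]),"slope",np.polyfit(X[bar],Y[bar],1))
    teal=box&(abs(Y)<40)&(hsv[...,0]>80)&(hsv[...,0]<100)&(hsv[...,1]>120)&(hsv[...,2]>60)&(Z<10)
    print("teal x",pc(X[teal]),"y",pc(Y[teal]),"z",pc(Z[teal]))
    w=(X>-170)&(X<110)&(Z>24)&(Z<31)&(p.max(-1)<70)
    for s in(1,-1):
        q=w&(Y*s>29)&(Y*s<44); print("wall",s,q.sum(),pc(Y[q]),pc(Z[q]),np.polyfit(X[q],Y[q],1))
    st=(abs(Y)<25)&(X>100)&(X<130)&(Z>15)&(p.max(-1)<70); print("stop",st.sum(),pc(X[st]),pc(Z[st]))
    r=(abs(Y)<33)&(X>-160)&(X<20)&(Z>33)&(Z<39)&(p.max(-1)<70); print("racktop",r.sum(),"x",pc(X[r]),"y",pc(Y[r]),pc(Z[r]))
    b=(abs(X)<25)&(Y>8)&(Y<30)&(Z>25)&(Z<50)&(hsv[...,1]<70)&(p.max(-1)>70); print("blade",b.sum(),pc(X[b]),pc(Y[b]),pc(Z[b]))
    f=(X>-320)&(X<230)&(Z>10)&(Z<120)
    for nm,q in dict(batt=f&(Y>100)&(Y<260)&(X>-110)).items(): print(nm,q.sum(),pc(X[q]),pc(Y[q]),pc(Z[q]))
E
```

```text
top bar 576 x [-198.9 -191.3  -75.8   43.8   52. ] y [69.3 73.  78.  83.7 84.6] z [45.4 47.8 51.9 55.4 56.6] slope [4.14486322e-03 7.83445180e+01]
teal x [-206.7 -198.6   -8.   102.1  111.7] y [-30.7 -28.4   0.5  30.3  33.1] z [-0.1  1.1  4.2  7.5  8.9]
wall 1 163 [33.6 33.8 35.6 37.7 38.3] [24.4 24.8 28.9 30.7 31. ] [4.76348703e-03 3.58605627e+01]
wall -1 160 [-36.1 -35.8 -34.1 -32.2 -31.8] [24.7 26.1 28.8 30.7 30.9] [ 4.20825035e-03 -3.38625392e+01]
stop 79 [113.1 113.5 113.9 117.1 117.4] [17.4 18.2 40.6 47.2 47.9]
racktop 711 x [-124.9 -121.9  -86.6  -45.6  -42.9] y [-28.1 -26.    3.6  28.3  30.6] [33.1 33.5 36.3 38.5 38.8]
blade 17 [-2.8 -2.8 -0.7  1.6  2. ] [13.9 14.1 21.  28.1 28.3] [27.1 32.7 37.6 40.  40.2]
batt 1588 [-62.1 -57.6  -6.4  45.   50.8] [173.9 174.9 204.9 243.8 247.6] [15.4 25.6 41.7 60.4 61.7]
scene bar 840 x [-204.9 -196.9  -90.9   35.4   47.2] y [69.3 70.7 77.2 80.9 81.5] z [45.  47.1 52.1 54.9 55.9] slope [3.93079380e-03 7.69530281e+01]
teal x [-211.9 -206.4  -23.6   95.7  106.5] y [-35.2 -32.8 -10.   13.4  16.1] z [1.5 2.6 4.9 7.2 8.2]
wall 1 350 [29.3 30.  33.2 35.3 37.6] [24.3 25.1 28.7 30.7 30.9] [3.30212442e-03 3.31342025e+01]
wall -1 192 [-39.  -38.2 -36.3 -34.2 -32.9] [24.1 24.5 28.  30.8 31. ] [ 4.36536948e-03 -3.61261971e+01]
stop 192 [107.7 108.3 110.2 112.1 112.6] [15.6 16.6 30.6 44.  45.4]
racktop 834 x [-130.1 -128.3  -97.2  -52.5  -47. ] y [-31.1 -27.7   5.6  26.5  28. ] [33.3 34.5 36.8 38.6 38.9]
blade 46 [-7.8 -7.5 -5.7 -2.  -1.2] [ 9.8 10.1 18.3 28.5 29.8] [26.4 27.4 37.3 40.  40.7]
batt 2785 [-67.9 -66.9 -25.7  34.5  41.3] [172.6 176.7 216.7 245.7 246.6] [12.7 18.5 40.9 59.7 60.7]
```

>>> drive_tool(
  plan=[0.072,0.0385,-0.041,0,0,0,0,0.072,0.0385,-0.041,0,0,0,0,0.072,0.0385,-0.041,0,0,0,0,0.072,0.0385,-0.041,0,0,0,0,0.072,0.0385,-0.041,0,0,0,0,0.072,0.0385,-0.041,0,0,0,0,0.072,0.0385,-0.041,0,0,0,0,0.072,0.0385,-0.041,0,0,0,0,0.072,0.0385,-0.041,0,0,0,0,0.072,0.0385,-0.041,0,0,0,0,0.072,0.0385,-0.041,0,0,0,0,0.072,0.0385,-0.041,0,0,0,0,0.072,0.0385,-0.041,0,0,0,0,0.072,0.0385,-0.041,0,0,0,0,0.072,0,0,0,0,0,-10,0.072,0,0,0,0,0,-10,0.072,0,0,0,0,0,-10,0.072,0,0,0,0,0,-10,0.072,0,0,0,0,0,-10,0.072,0,0,0,0,0,-10],
)

```text
time: 2.6
ee_pos: [503.9, 197.6, 404.3]
ee_rot: [-3.14, 0.0, 1.521]
ft_force: [-0.1, 0.5, 0.5]
finger_gap: 0.842
finger_force: 0.0
```

>>> drive_tool(
  plan=[0.072,0,0,0.03,0,0,-10,0.072,0,0,0.03,0,0,-2.5,0.072,0,0,0.03,0,0,0,0.072,0,0,0,0,0,0],
)

```text
time: 3.1
ee_pos: [503.1, 197.3, 312.5]
ee_rot: [-3.135, 0.0, 1.733]
ft_force: [0.2, -0.3, -0.0]
finger_gap: 0.846
finger_force: 0.0
```

```bash
cat >> h.py <<'E'
YAW=np.deg2rad(-80.71); O=np.array([493.9,46.1])
ex=np.array([np.cos(YAW),np.sin(YAW)]); ey=np.array([-ex[1],ex[0]])
def snap(tag,view=True,box=dict(scene=(200,90,400,290),top=(130,140,340,260))):
    from rig import get_image,status
    s=status.observe(); print(s["time"],ch(s["ee_pos"]).round(1),s["ee_rot"].round(3),s["ft_force"].round(1),s["finger_gap"])
    out=[]
    for n in("scene","top"):
        d=get_image(n); np.savez(f"{n}_{tag}.npz",**d); a,b,c,e=box[n]
        out.append(cv2.resize(d["pixels"][b:e,a:c,::-1],(390,int(390*(e-b)/(c-a))),interpolation=cv2.INTER_CUBIC))
    h=max(o.shape[0] for o in out); im=np.zeros((h,790,3),np.uint8); im[:out[0].shape[0],:390]=out[0]; im[:out[1].shape[0],400:]=out[1]
    cv2.imwrite(f"pics/{tag}.png",im)
E
python3 -c "
from h import *
snap('a1')"
```

```text
3.1 [-147.8   33.5  312.5] [-3.135  0.     1.733] [ 0.2 -0.3 -0. ] 0.8457355985541813
```

View pics/a1.png

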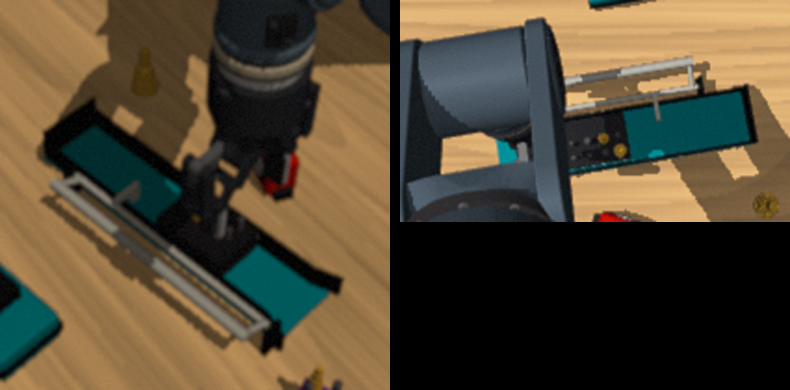

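```bash
python3 -c "
from h import *
d=dict(np.load('scene_a1.npz')); C=ch(pts(d)); X,Y,Z=C[...,0],C[...,1],C[...,2]
m=(abs(X+148)<70)&(abs(Y-35)<80)&(Z>100)&(Z<240)
for z in range(100,240,10):
    q=m&(Z>=z)&(Z<z+10)
    for s,r in(('bar',q&(Y>35)),('chute',q&(Y<=35))):
        if r.sum()>2: print(z,s,r.sum(),'x',np.percentile(X[r],[3,97]).round(),'y',np.percentile(Y[r],[3,97]).round(),Z[r].min().round())
"
```

```text
140 chute 3 x [-152. -143.] y [-7. -6.] 149.0
150 bar 29 x [-161. -145.] y [67. 80.] 150.0
150 chute 52 x [-161. -139.] y [-10.  -4.] 150.0
160 bar 51 x [-161. -144.] y [69. 80.] 160.0
160 chute 50 x [-161. -139.] y [-12.  -4.] 160.0
170 bar 36 x [-161. -154.] y [67. 80.] 170.0
170 chute 54 x [-161. -140.] y [-11.  -5.] 170.0
180 bar 19 x [-162. -156.] y [67. 80.] 180.0
180 chute 51 x [-161. -146.] y [-12.  -5.] 180.0
190 bar 69 x [-163. -144.] y [67. 98.] 190.0
190 chute 40 x [-163. -148.] y [-31.  -4.] 190.0
200 bar 130 x [-163. -140.] y [62. 99.] 200.0
200 chute 60 x [-164. -152.] y [-36.   4.] 201.0
210 bar 171 x [-167. -140.] y [55. 99.] 210.0
210 chute 64 x [-167. -158.] y [-36.  25.] 210.0
220 bar 130 x [-167. -140.] y [ 50. 100.] 220.0
220 chute 66 x [-167. -160.] y [-34.  23.] 220.0
230 bar 144 x [-169. -141.] y [ 44. 100.] 230.0
230 chute 47 x [-169. -160.] y [-37.  32.] 230.0
```

>>> drive_tool(
  plan=[0.072,0,0.003,0.025,0,0,0,0.072,0,0,0.025,0,0,0,0.072,0,0,0.025,0,0,0,0.072,0,0,0.01,0,0,0,0.072,0,0,0,0,0,0,0.072,0,0,0,0,0,0],
)

```text
time: 3.95
ee_pos: [507.6, 198.2, 230.9]
ee_rot: [3.139, -0.0, 1.733]
ft_force: [0.2, -0.6, -0.3]
finger_gap: 0.843
finger_force: 0.0
```

>>> drive_tool(
  plan=[0.072,0,0,0.006,0,0,0,0.072,0,0,0.006,0,0,0,0.072,0,0,0,0,0,0],
)

```text
time: 4.32
ee_pos: [507.2, 198.1, 217.4]
ee_rot: [3.142, 0.0, 1.733]
ft_force: [0.3, 0.5, 2.0]
finger_gap: 0.844
finger_force: 0.5
```

>>> drive_tool(
  plan=[0.072,0,0,0.007,0,0,0,0.072,0,0,0.007,0,0,0,0.072,0,0,0.007,0,0,0,0.072,0,0,0.007,0,0,0,0.072,0,0,0.007,0,0,0,0.072,0,0,0,0,0,0,0.072,0,0,0,0,0,0],
)

```text
time: 5.2
ee_pos: [505.6, 197.8, 182.3]
ee_rot: [-3.137, 0.0, 1.733]
ft_force: [-3.5, -0.8, 4.9]
finger_gap: 0.839
finger_force: 2.6
```

```bash
python3 -c "
from h import *
snap('a2')
for n in('scene','top'):
  d=dict(np.load(n+'_a2.npz')); C=ch(pts(d)); X,Y,Z=C[...,0],C[...,1],C[...,2]
  b=(X>-90)&(X<40)&(Y>64)&(Y<92)&(Z>8)&(Z<60); print(n,'bar',b.sum(),np.percentile(Z[b],[5,50,90,95]).round(1),np.median(Y[b]))
  p=d['pixels']; r=(abs(Y)<33)&(X>-160)&(X<20)&(Z>33)&(Z<39)&(p.max(-1)<70); print('rack',np.percentile(X[r],[1,99]))
"
```

```text
5.2 [-147.8   36.   182.3] [-3.137  0.     1.733] [-3.5 -0.8  4.9] 0.8394878472268009
scene bar 371 [11.3 16.5 18.7 19.6] 76.65649441119774
rack [-155.75620031  -43.83443256]
top bar 268 [12.  16.6 19.1 19.8] 77.78309247490638
rack [-105.97423632  -40.78784105]
```

View pics/a2.png

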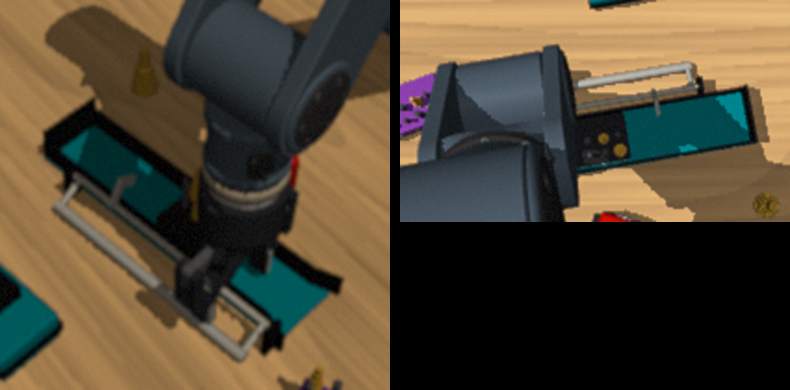

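>>> drive_tool(
  plan=[0.072,-0.008,0,0,0,0,0,0.072,-0.008,0,0,0,0,0,0.072,-0.008,0,0,0,0,0,0.072,-0.008,0,0,0,0,0,0.072,-0.008,0,0,0,0,0,0.072,0,0,0,0,0,0],
)

```text
time: 6.05
ee_pos: [513.9, 157.5, 182.7]
ee_rot: [3.141, 0.001, 1.733]
ft_force: [0.7, -1.3, 4.5]
finger_gap: 0.843
finger_force: 1.9
```

```bash
cat >> h.py <<'E'
def meas(tag):
  for n in('scene','top'):
    d=dict(np.load(f'{n}_{tag}.npz')); C=ch(pts(d)); X,Y,Z=C[...,0],C[...,1],C[...,2]
    b=(X>-190)&(X<45)&(Y>64)&(Y<92)&(Z>0)&(Z<26); print(n,'bar',b.sum(),np.percentile(Z[b],[50,90,95]).round(1),np.median(Y[b]))
    p=d['pixels']; r=(abs(Y)<28)&(X>-160)&(X<109)&(Z>33)&(Z<39)&(p.max(-1)<70); print('rack lead',np.percentile(X[r],[97,99,100]))
E
python3 -c "
from h import *
snap('a3'); meas('a3')"
```

```text
6.05 [-106.7   37.7  182.7] [3.141e+00 1.000e-03 1.733e+00] [ 0.7 -1.3  4.5] 0.842753719594182
scene bar 1273 [ 8.3 18.5 19.3] 79.60694986997801
rack lead [-14.95297682 -14.81618051 -14.06742723]
top bar 310 [14.  18.8 19.7] 77.55785824340143
rack lead [-11.3824428  -10.52740379 -10.16851485]
```

>>> drive_tool(
  plan=[0.072,-0.008,0,0,0,0,0,0.072,-0.008,0,0,0,0,0,0.072,-0.008,0,0,0,0,0,0.072,-0.008,0,0,0,0,0,0.072,-0.008,0,0,0,0,0,0.072,-0.008,0,0,0,0,0,0.072,-0.008,0,0,0,0,0,0.072,0,0,0,0,0,0],
)

```text
time: 7.15
ee_pos: [522.8, 102.1, 182.7]
ee_rot: [-3.141, 0.001, 1.733]
ft_force: [-0.8, -1.9, 3.7]
finger_gap: 0.845
finger_force: 2.0
```

```bash
python3 -c "
from h import *
snap('a4'); meas('a4')"
```

```text
7.15 [-50.6  37.5 182.7] [-3.141e+00  1.000e-03  1.733e+00] [-0.8 -1.9  3.7] 0.844829674143566
scene bar 1275 [ 9.9 18.3 19.2] 79.30207099987977
rack lead [40.20173474 41.31479371 41.35950037]
top bar 186 [13.7 18.9 19.5] 77.09158188864488
rack lead [44.65279058 44.84966869 44.94810774]
```

View pics/a4.png

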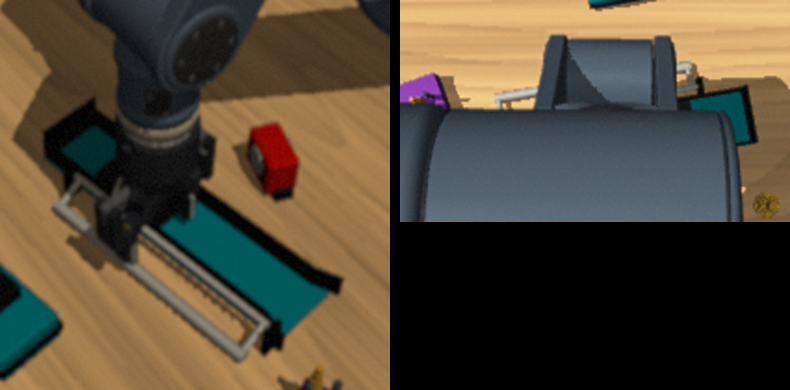

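>>> drive_tool(
  plan=[0.072,-0.008,0,0,0,0,0,0.072,-0.008,0,0,0,0,0,0.072,-0.008,0,0,0,0,0,0.072,-0.008,0,0,0,0,0,0.072,-0.008,0,0,0,0,0,0.072,-0.008,0,0,0,0,0,0.072,-0.008,0,0,0,0,0,0.072,-0.002,0,0,0,0,0,0.072,0,0,0,0,0,0,0.072,0,0,0,0,0,0],
)

```text
time: 8.5
ee_pos: [532.1, 45.6, 182.8]
ee_rot: [3.141, 0.001, 1.734]
ft_force: [-0.7, -2.1, 3.8]
finger_gap: 0.845
finger_force: 2.0
```

```bash
python3 -c "
from h import *
snap('a5'); meas('a5')"
```

```text
8.5 [  6.7  37.6 182.8] [3.141e+00 1.000e-03 1.734e+00] [-0.7 -2.1  3.8] 0.8448213675649022
scene bar 1300 [ 9.3 18.5 19.3] 79.46188654528854
rack lead [97.06764278 98.70489797 98.99986628]
top bar 21 [ 3.4 15.8 16.2] 88.535612623448Traceback (most recent call last):
  File "<string>", line 3, in <module>
    snap('a5'); meas('a5')
                ~~~~^^^^^^
  File "h.py", line 24, in meas
    p=d['pixels']; r=(abs(Y)<28)&(X>-160)&(X<109)&(Z>33)&(Z<39)&(p.max(-1)<70); print('rack lead',np.percentile(X[r],[97,99,100]))
                                                                                                  ~~~~~~~~~~~~~^^^^^^^^^^^^^^^^^^
    return _quantile_unchecked(
        a, q, axis, out, overwrite_input, method, keepdims, weights)
    return _ureduce(a,
                    func=_quantile_ureduce_func,
    ...<5 lines>...
                    overwrite_input=overwrite_input,
                    method=method)
    r = func(a, **kwargs)
    result = _quantile(arr,
                       quantiles=q,
    ...<2 lines>...
                       out=out,
                       weights=wgt)
    slices_having_nans = np.isnan(arr[-1, ...])
                                  ~~~^^^^^^^^^
IndexError: index -1 is out of bounds for axis 0 with size 0
```

>>> drive_tool(
  plan=[0.072,0.01,0,0,0,0,0,0.072,0.015,0,0,0,0,0,0.072,0.015,0,0,0,0,0,0.072,0.015,0,0,0,0,0,0.072,0.015,0,0,0,0,0,0.072,0,0,0,0,0,0,0.072,0,0,-0.007,0,0,0,0.072,0,0,-0.007,0,0,0,0.072,0,0,-0.007,0,0,0,0.072,0,0,-0.007,0,0,0,0.072,0,0,-0.007,0,0,0,0.072,0,0,-0.01,0,0,0,0.072,0,0,-0.03,0,0,0,0.072,0,0,-0.04,0,0,0,0.072,0,0,-0.04,0,0,0,0.072,0.03,0,-0.03,0,0,0,0.072,0.05,0,0,0,0,0,0.072,0.05,0,0,0,0,0,0.072,0.05,0,0,0,0,0,0.072,0,0,0,0,0,0],
)

```text
time: 11.1
ee_pos: [490.5, 295.6, 368.3]
ee_rot: [3.14, -0.001, 1.738]
ft_force: [0.0, -0.1, -0.8]
finger_gap: 0.841
finger_force: 0.0
```

```bash
python3 -c "
from h import *
snap('a6')
for n in('scene','top'):
    d=dict(np.load(f'{n}_a6.npz')); C=ch(pts(d)); X,Y,Z=C[...,0],C[...,1],C[...,2]; p=d['pixels']
    b=(X>-60)&(X<45)&(Y>66)&(Y<92)&(Z>0)&(Z<62); print(n,'bar',np.percentile(Z[b],[50,95]))
    r=(abs(Y)<28)&(X>-30)&(X<109)&(Z>33)&(Z<39)&(p.max(-1)<70); print('rack',np.percentile(X[r],[1,3,97,99]),np.median(Z[r]))
"
```

```text
11.1 [-246.8   37.   368.3] [ 3.140e+00 -1.000e-03  1.738e+00] [ 0.  -0.1 -0.8] 0.840919115214225
scene bar [ 2.7183048  54.16503013]
rack [-4.42619612 -0.63427949 95.3150701  97.07375328] 36.46465511226421
top bar [50.3472836  54.95988174]
rack [ 20.08846644  21.32134399 100.6920082  102.4456204 ] 36.26067427133523
```

View pics/a6.png

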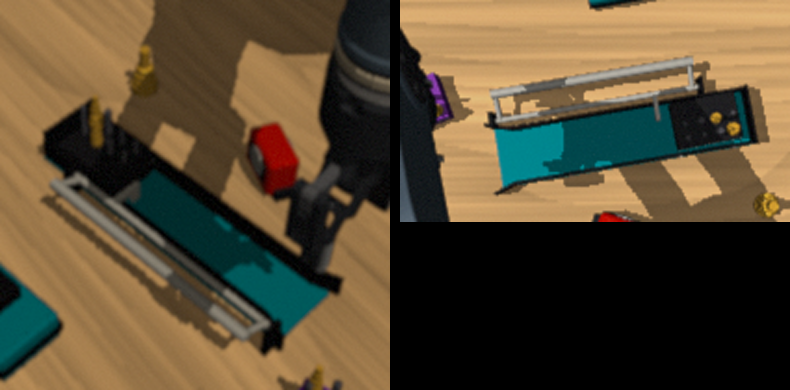

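The pictures show the rack flat between the gate and the stop, at about x = 59 mm. The blade (right picture, around 657,105) is shut behind it, the bar is back up, and the robot is clear.

```bash
python3 -c "
from rig import workorder
print(workorder.job_done())"
```

```text
the job is handed in; nothing more can be done
None
```

I pushed the rack under the held-open gate to about 59 mm past it, then let the bar up so the gate shut behind it; the job was handed in at about 11 s, and the hand-in gave no verdict.

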